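# Shift the locked air valve lever through its gate

## Task

Switch over the air valve that has the orange collar on its lever: lift the collar to free the lever, and with the collar held up push the lever through the gate, away from you, fully over to the far end. Then let go so that the collar drops right down and locks the lever there. Leave the lever and collar of the blue valve as they are.

Things in the scene. Friction and masses are not known exactly. Their poses are not given: they have to be found in the camera images.
- orange_grip (a point): Centre of the ball-shaped orange collar, where to pinch it with the fingers before and behind it along x (pinched along y it slips out): a 36 mm ball with a thin black band, on a neck with a cross pin 50 mm below. It slides on the lever, whose dark 13 mm wide end stands 27 mm above this point (collar down). z: up along the lever; y: hinge axis, level; x: the way to push. 130 mm from the hinge with the collar down.
- orange_hinge (a point): Hinge point of the orange lever, fixed in the valve, 32 mm above the bench over the middle of its bolted-down 124 x 92 mm base; z up, y the hinge axis, x the way to push. Steel gate plates stand 15 to 21 mm to either side along y, tops 88 mm from the hinge; their raised middle tooth stops the collar's cross pin unless the collar is lifted more than 12 mm.
- orange_lever (a joint): angle of the orange lever about its hinge, rad: 0 upright, negative leaning to the near side (start), positive to the far side; stops at -0.35 and +0.35. With the collar down the gate blocks it between about -0.18 and +0.18. It stays where it is left; moving it takes less than 1 N at the collar.
- orange_collar (a joint): lift of the orange collar along the lever, m: 0 down (locked), 0.025 fully up. A spring presses it down with about 2 N (down) to 3 N (up).
- blue_grip (a point): centre of the ball-shaped blue collar of the other valve, alike but for its colour, which is to be left alone

How it is judged:
By the outcome, as a careful person would: the job done as asked, in the order asked, and still so for the second after the job is handed in, with the robot touching nothing.
It also fails if it takes over 32 s, if anything falls off the work surface, if the arm or the gripper's body presses on something with over 40 N, if the wrist force passes 120 N, or if a joint passes its speed limit or range.

## Robot

A 7-joint arm with a two-finger parallel gripper is mounted at the origin on a cart in front of the work surface, level with it; the furniture and walls round the work are solid. World frame = base frame: x ahead of the robot, y to its left, z up, the work surface at z = 0. Lengths are in m, angles in rad, forces in N, time in s.
With the tool pointing down it reaches from about 0.4 to 0.925 m from the base axis. Payload 5.6 kg.
Tool frame: the origin (TCP) lies between the finger pads; the fingertips stand 22 mm ahead of it and the grasp point (between the pads) lies 3 mm ahead of it (arm.tip_extent is the distance from the TCP to the fingertips, in m); z points along the fingers, y is the line along which they close (so a half turn about z gives the same grasp; the last joint's range is limited). The gripper opens to 85 mm and grips with 20 to 120 N. Pads are 22 mm wide; open, the fingers measure 114 mm over their backs; the gripper's body (76 mm by 85 mm) begins 54 mm behind the grasp point. The pads swing forward as they close: fully open they stand 13 mm farther back than shut.
Start: joints at [1.148, 0.468, -0.012, 1.603, 0.006, 1.071, -0.056], TCP at [0.241, -0.604, 0.232] pointing down, gripper open.
Joint ranges: [-2.53, 2.53], [-0.31, 2.02], [-1.57, 1.55], [0.28, 2.44], [-1.29, 4.43], [0.15, 1.84], [-2.92, 2.92]. Speed limits (rad/s): [2.57, 2.57, 3.14, 3.14, 3.14, 3.14, 3.14].

## Interface

Orientations are given as a unit quaternion [x, y, z, w].
In Python, from bench import arm gives the robot as it stands. The module is installed in compiled form; this text tells all that it offers.
- The arm moves only by the shell command python3 -m pendant 'ROWS'. ROWS is JSON, a list of rows, each a list of 7 numbers: the shift along the tool's x, y, z in cm, then the turn, a rotation vector about the tool's x, y, z in degrees, then the opening, from 0 (shut) to 1 (fully open). A call has 1 to 5 rows; each row is the pose to reach, as a shift and turn from the pose commanded when the call began, along the tool's axes at that moment; what a row does not reach only later rows make up. A row lasts 1/10 s, in which the tool goes at most 50 mm and 8.59 degrees, less where a joint would pass 70% of its speed; a pose out of reach is approached as far as the arm can. A call with a gripper value outside its range is refused whole. The fingers move at their own pace and stop on an object; the grip force is fixed at half the most. Time passes only in rows, so rows that repeat a pose let the fingers close. It gives the time, the measured TCP pose, the force, the opening and the grip force at its end, in the units of the state.
- arm.get_state(): the state, without advancing time (a new reading comes with each control period).
- arm.get_image(name): name is "side" or "top" or "wrist"; returns (picture, depth): 400x640x3 uint8, red, green, blue; 400x640 float32, m along the optical axis (not along the pixel's ray), 0 where there is no reading.
- arm.camera_info(name): a dict with "mtx" (3x3 intrinsics, pixels), "rvec" (rotation vector, rad) and "tvec" (3), from world to camera coordinates, as OpenCV has them; the wrist camera has in their place "tool_from_camera" (4x4, takes a point from camera to tool coordinates, whose origin is the TCP and whose axes are the flange's). Camera axes: x right, y down, z forward; pixel columns grow to the right and rows downward; lengths in m; the calibration is good to about 2 mm. A picture is of the moment at which its call begins: read the wrist's pose just before it. camera_info takes no time and is no camera call.
- arm.hand_in(): hands the job in; it is judged then, once.
The state is a dict: "time": time; "joints": joint angles; "dq": joint speeds; "joint_torque": joint torques, N m; "tool_pos": TCP position; "tcp_rot": TCP orientation; "contact_force": force on the tool from outside, world axes, zero at the start; "ft_torque": the same for the moment, N m; "gripper_width": finger opening in m; "gripper_force": force on a finger pad.
Only numpy, scipy, OpenCV 4.12 (cv2) and the standard library are available. Lean on these libraries where they do the work, as an engineer would, in place of code of your own. Each camera call takes 0.05 s, during which the arm holds its last target. There are 200 camera calls.

## Working session

There is one attempt and no reset: what is moved stays moved. The work goes in short steps, Python scripts to look and compute and a shell command to move; the robot and the scene stay as the last step left them, time stands still between calls to the robot, and variables do not carry over. Pictures are saved under pics/ and viewed, at most 10 in all, crops included, and the job is handed in when it is done.

```bash
mkdir -p pics
cat > h.py <<'E'
from bench import arm
import cv2, numpy as np
from scipy.spatial.transform import Rotation as R
def shot(n):
    s=arm.get_state(); im,d=arm.get_image(n); np.savez(f'{n}.npz',im=im,d=d,p=s['tool_pos'],q=s['tcp_rot']); return im,d,s
def world(n,im,d,s,mask):
    c=arm.camera_info(n); K=np.array(c['mtx']); v,u=np.nonzero(mask&(d>0)); z=d[v,u]
    P=np.stack([(u-K[0,2])/K[0,0]*z,(v-K[1,2])/K[1,1]*z,z],1)
    if n=='wrist':
        T=np.array(c['tool_from_camera']); P=P@T[:3,:3].T+T[:3,3]
        return R.from_quat(s['tcp_rot']).apply(P)+np.array(s['tool_pos'])
    Rm=cv2.Rodrigues(np.array(c['rvec'],float))[0]; return (P-np.array(c['tvec']).ravel())@Rm
def masks(im):
    h=cv2.cvtColor(im,cv2.COLOR_RGB2HSV); sat=(h[...,1]>120)&(h[...,2]>60)
    return {'orange':sat&(h[...,0]>4)&(h[...,0]<22),'blue':sat&(h[...,0]>95)&(h[...,0]<130)}
E
python3 - <<'E'
from h import *
s=arm.get_state(); print(s['time'],s['tool_pos'],s['tcp_rot'],s['contact_force'])
ims=[]
for n in('top','side'):
    im,d,s=shot(n); ims.append(im)
    for k,m in masks(im).items():
        nn,l,st,c=cv2.connectedComponentsWithStats(m.astype(np.uint8))
        for i in range(1,nn):
            if st[i,4]>25:
                P=world(n,im,d,s,l==i); print(n,k,st[i],c[i].round(),np.median(P,0).round(3) if len(P) else None, P.max(0).round(3),P.min(0).round(3))
cv2.imwrite('pics/a.png',cv2.resize(cv2.cvtColor(np.vstack(ims),cv2.COLOR_RGB2BGR),(480,600)))
E
```

```text
0.0 [ 0.24069445 -0.60318213  0.23101036] [ 9.82031797e-01  1.88713324e-01 -2.34588805e-04 -8.81357397e-04] [-0.27886141 -0.0546107   0.0169291 ]
top orange [369  61  36  65 869] [385.  89.] [ 0.783 -0.389  0.011] [ 0.838 -0.353  0.018] [ 0.697 -0.433 -0.004]
top orange [ 262   77   52   60 1660] [288. 106.] [ 0.732 -0.185  0.036] [ 0.798 -0.13   0.043] [ 0.674 -0.236 -0.002]
top orange [542  78  35  35 485] [564.  91.] [ 0.764 -0.765  0.025] [ 0.784 -0.72   0.051] [ 0.707 -0.774 -0.002]
top orange [339  98  22  12  32] [348. 102.] [ 0.751 -0.307  0.01 ] [ 0.758 -0.29   0.061] [ 0.715 -0.336  0.006]
top orange [ 580   99   49   83 2089] [606. 153.] [ 0.624 -0.83   0.035] [ 0.751 -0.805  0.042] [ 0.569 -0.895 -0.005]
top orange [371 171  12  12  70] [376. 176.] [ 0.583 -0.36   0.035] [ 0.601 -0.35   0.051] [ 0.568 -0.376 -0.004]
top orange [356 177  12  13  78] [361. 183.] [ 0.571 -0.33   0.035] [ 0.587 -0.322  0.052] [ 0.554 -0.345 -0.002]
top orange [259 191  11  13  92] [265. 197.] [ 0.544 -0.138  0.036] [ 0.557 -0.126  0.041] [ 0.533 -0.146 -0.002]
top orange [274 196  11  13  92]
[... 4267 characters left out ...]
1  0.04 ] [ 0.449 -0.406 -0.001]
side orange [330 285  28  15 183] [344. 292.] [ 0.531 -0.399  0.032] [ 0.557 -0.386  0.041] [ 0.504 -0.411  0.02 ]
side blue [619  78  21   4  46] [629.  80.] [1.734 0.758 0.034] [1.766 0.775 0.041] [1.697 0.742 0.028]
side blue [296  97  24  32 309] [310. 111.] [ 0.281  1.875 -0.581] [ 0.342  1.982 -0.478] [ 0.174  1.814 -0.715]
side blue [283 103  11  10  47] [289. 108.] [ 0.125  1.835 -0.535] [ 0.155  1.861 -0.479] [ 0.089  1.801 -0.566]
side blue [302 154  15  20 204] [309. 163.] [ 0.453 -0.134  0.164] [0.467 0.737 0.181] [ 0.329 -0.142 -0.334]
side blue [308 211  22  10 112] [319. 216.] [ 0.471 -0.162  0.031] [ 0.496 -0.151  0.04 ] [ 0.443 -0.172  0.023]
```

View pics/a.png

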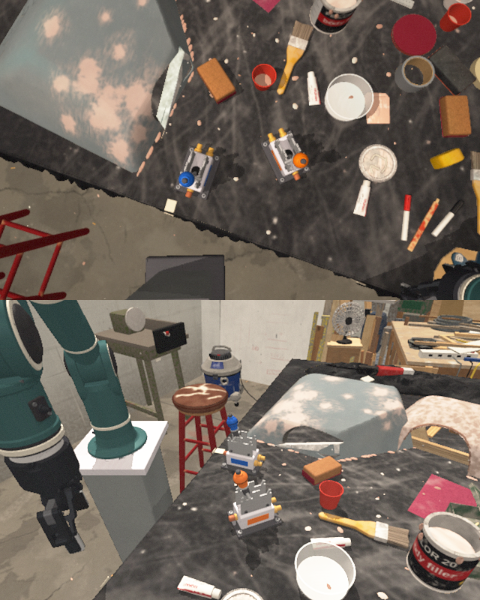

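The top view shows the orange valve with its ball at about (400,213) and the blue one at (249,238). Both levers lean toward the robot. Next I fit the ball and the base direction.

```bash
cat > fit.py <<'E'
from h import *
from scipy.optimize import least_squares
def sphere(P,c0,r=.018):
    P=P[np.linalg.norm(P-c0,axis=1)<.035]
    f=least_squares(lambda c:np.linalg.norm(P-c,axis=1)-r,c0,loss='soft_l1',f_scale=.002); return f.x,len(P),np.abs(f.fun).mean()
E
python3 - <<'E'
from fit import *
out=[]
for n in('top','side'):
    z=np.load(n+'.npz'); im,d=z['im'],z['d']
    P=world(n,im,d,None,masks(im)['orange']); print(n,sphere(P,np.array([.49,-.385,.155])))
    A=world(n,im,d,None,d>0)
    k=(abs(A[:,0]-.52)<.12)&(abs(A[:,1]+.365)<.1)
    A=A[k]
    for lo,hi in((.008,.02),(.02,.05),(.06,.13)):
        B=A[(A[:,2]>lo)&(A[:,2]<hi)]; print(lo,len(B),cv2.minAreaRect((B[:,:2]*1000).astype(np.float32)))
    if n=='top':
        c=cv2.resize(im[150:260,320:450],None,fx=4.5,fy=4.5,interpolation=cv2.INTER_CUBIC); cv2.imwrite('pics/b.png',c[...,::-1])
E
```

```text
top (array([ 0.4921866 , -0.38243363,  0.15759552]), 292, np.float64(0.001105799064437135))
0.008 293 ((521.4932861328125, -368.31927490234375), (122.5924301147461, 90.2770004272461), 24.024690628051758)
0.02 445 ((521.8109130859375, -364.091064453125), (141.687744140625, 54.36394500732422), 21.55615997314453)
0.06 611 ((522.4176635742188, -365.602783203125), (83.23486328125, 54.2911491394043), 29.952363967895508)
side (array([ 0.49028978, -0.38359405,  0.1573693 ]), 329, np.float64(0.0011742313151172847))
0.008 384 ((520.4518432617188, -374.1109619140625), (121.57261657714844, 87.16592407226562), 22.143558502197266)
0.02 765 ((522.446533203125, -374.65966796875), (142.03968811035156, 59.74311828613281), 20.540517807006836)
0.06 1399 ((520.9735107421875, -373.17877197265625), (85.31147003173828, 48.78733825683594), 24.781402587890625)
```

View pics/b.png

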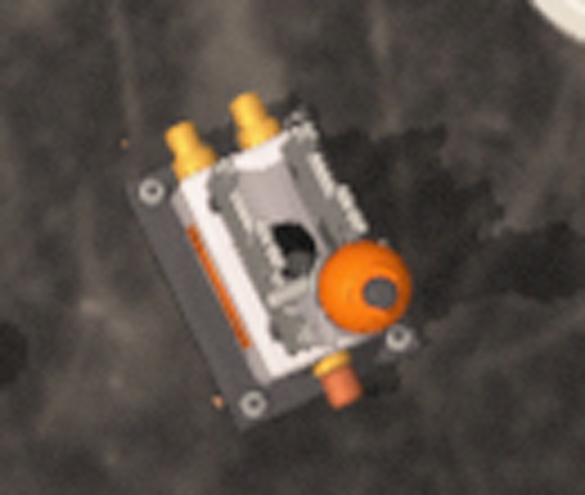

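The valve's long axis runs from the ball's side, lower right, to the twin brass ports, upper left. The ball at crop (365,287) is on the near side. The fits agree: ball at (0.491,-0.383,0.157), hinge near (0.521,-0.370), yaw about 23.5° and lean about -0.26. The height matches too: 0.032+0.13·cos(0.26)=0.158.

```bash
cat > go.py <<'E'
from h import *
import sys
H=np.array([.521,-.370,.032]); YAW=np.radians(23.5)
def target(a,r,H=H,yaw=YAW):
    u=np.array([np.cos(yaw),np.sin(yaw),0]); k=np.array([0,0,1.])
    L=np.sin(a)*u+np.cos(a)*k; y=np.cos(a)*u-np.sin(a)*k; z=-L
    return H+L*(r+.003), R.from_matrix(np.stack([np.cross(y,z),y,z],1))
def delta(p,q,s=None):
    s=s or arm.get_state(); q0=R.from_quat(s['tcp_rot'])
    return np.r_[q0.inv().apply(p-np.array(s['tool_pos']))*100,(q0.inv()*q).as_rotvec(degrees=True)].round(2)
if __name__=='__main__':
    for t in sys.argv[1:]: print(t,delta(*target(*map(float,t.split(',')))).tolist())
E
python3 go.py -.26,.25
```

```text
-.26,.25 [28.18, -11.08, -4.52, -11.64, 11.85, -91.19]
```

```bash
python3 -m pendant '[[4,-1.6,-4.5,0,0,-8.5,1],[8,-3.2,-4.5,0,0,-17,1],[12,-4.8,-4.5,0,0,-25.5,1],[16,-6.4,-4.5,0,0,-34,1],[20,-8,-4.5,0,0,-42,1]]' && python3 go.py -.26,.25
```

```text
time: 0.6
tool_pos: [0.398, -0.4537, 0.2769]
tcp_rot: [0.848, 0.531, -0.0, -0.0]
contact_force: [0.2, -0.1, -0.1]
gripper_width: 0.0856
gripper_force: 0.0
-.26,.25 [7.97, 3.18, 0.03, -13.98, 6.41, -49.12]
```

```bash
python3 -m pendant '[[1.6,0.6,0,-2.3,1.1,-8.1,1],[3.2,1.3,0,-4.7,2.1,-16.3,1],[4.8,1.9,0,-7,3.2,-24.5,1],[6.4,2.5,0,-9.3,4.3,-32.7,1],[8,3.2,0,-11.6,5.3,-40.9,1]]' && python3 go.py -.26,.25
```

```text
time: 1.1
tool_pos: [0.4612, -0.3969, 0.2767]
tcp_rot: [0.604, 0.789, 0.091, 0.06]
contact_force: [0.5, -1.1, 0.0]
gripper_width: 0.0854
gripper_force: 0.0
-.26,.25 [0.09, 0.03, 0.03, -2.31, 1.13, -8.21]
```

```bash
python3 -m pendant '[[0.1,0,0,-2.3,1.1,-8.2,1],[0.1,0,0,-2.3,1.1,-8.2,1],[0.1,0,0,-2.3,1.1,-8.2,1]]'
python3 - <<'E'
from go import *
from fit import sphere
im,d,s=shot('wrist'); cv2.imwrite('pics/c.png',im[...,::-1])
P=world('wrist',im,d,s,masks(im)['orange']); c=sphere(P,np.array([.491,-.383,.157])); print(c)
q=R.from_quat(s['tcp_rot']); print('ball in tool cm',q.inv().apply(c[0]-s['tool_pos'])*100)
A=world('wrist',im,d,s,d>0); A=A[(abs(A[:,0]-.52)<.1)&(abs(A[:,1]+.37)<.1)]
for lo,hi in((.006,.02),(.095,.12)):
    B=A[(A[:,2]>lo)&(A[:,2]<hi)]; print(lo,len(B),cv2.minAreaRect((B[:,:2]*1000).astype(np.float32)))
print(delta(*target(-.26,.13)))
E
```

```text
time: 1.4
tool_pos: [0.4601, -0.3973, 0.2766]
tcp_rot: [0.548, 0.826, 0.107, 0.07]
contact_force: [-0.0, -0.0, 0.4]
gripper_width: 0.0851
gripper_force: 0.0
(array([ 0.49091674, -0.38256651,  0.15967039]), 1319, np.float64(0.0009344019607963561))
ball in tool cm [ 0.14490001  0.31836413 12.17126907]
0.006 2064 ((520.0941162109375, -369.0019836425781), (123.20021057128906, 91.83059692382812), 23.690523147583008)
0.095 877 ((518.5984497070312, -366.34564208984375), (83.23004913330078, 48.10054397583008), 23.287914276123047)
[ 0.08  0.13 12.05 -0.13  0.09 -0.57]
```

View pics/c.png

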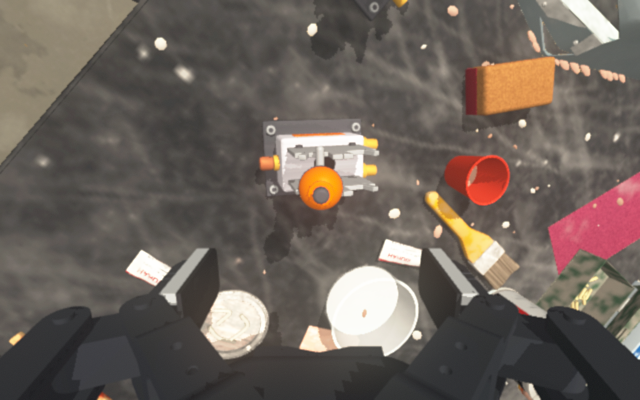

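The wrist view shows the ball at (321,188), centred between the fingers at columns 200 and 440, with nothing in the way of the descent. The wrist fit agrees with the earlier one to about 2 mm.

```bash
python3 -m pendant '[[0.1,0.2,4,0,0,-0.6,1],[0.1,0.2,8,0,0,-0.6,1],[0.1,0.2,10.5,0,0,-0.6,1],[0.1,0.2,12.1,0,0,-0.6,1],[0.1,0.2,12.1,0,0,-0.6,1]]' && python3 -m pendant '[[0,0,0,0,0,0,0.3],[0,0,0,0,0,0,0.3],[0,0,0,0,0,0,0.3],[0,0,0,0,0,0,0.3],[0,0,0,0,0,0,0.3]]'
```

```text
time: 1.95
tool_pos: [0.4905, -0.3814, 0.1586]
tcp_rot: [0.542, 0.83, 0.108, 0.07]
contact_force: [0.1, -0.3, -0.3]
gripper_width: 0.0855
gripper_force: 0.0
time: 2.45
tool_pos: [0.4908, -0.3838, 0.1623]
tcp_rot: [0.542, 0.83, 0.107, 0.073]
contact_force: [-3.0, -0.6, 6.2]
gripper_width: 0.0297
gripper_force: 58.0
```

```bash
python3 - <<'E'
from go import *
im,d,s=shot('side'); c=cv2.resize(im[180:310,260:400],None,fx=3.5,fy=3.5,interpolation=cv2.INTER_CUBIC)
w,_,s=shot('wrist'); w=w[60:400,140:520]; w=cv2.resize(w,(int(380*455/340),455))
cv2.imwrite('pics/d.png',np.hstack([c,w])[:, :, ::-1][:,:].copy()) ; print(c.shape,w.shape)
E
python3 -c "
import cv2;a=cv2.imread('pics/d.png');cv2.imwrite('pics/d.png',cv2.resize(a,None,fx=.79,fy=.79))"
```

```text
(455, 490, 3) (455, 508, 3)
```

View pics/d.png

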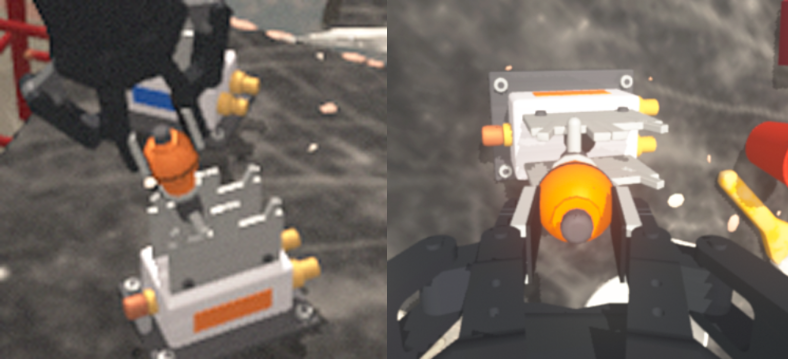

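The left panel (side) shows the pads around the upper half of the ball at (172,150), with the tips only near its equator. In the right panel (wrist), the ball at (575,205) sits centred between the pads. I'll measure where the ball lies in the tool frame.

Run:
```python
from go import *
from fit import sphere
z=np.load('wrist.npz'); s={'tcp_rot':z['q'],'tool_pos':z['p']}
P=world('wrist',z['im'],z['d'],s,masks(z['im'])['orange']); c=sphere(P,np.array([.491,-.383,.157])); print(c)
print(R.from_quat(s['tcp_rot']).inv().apply(c[0]-s['tool_pos'])*100, s['tool_pos'],arm.get_state()['gripper_force'])
```

```text
(array([ 0.49237164, -0.38211727,  0.15989893]), 2554, np.float64(0.0008036339870788044))
[0.09349924 0.14891696 0.28205153] [ 0.49076308 -0.38383103  0.16224897] 57.99797058105469
```

```bash
python3 -m pendant '[[0,0,0,0,0,0,0.7],[0,0,0,0,0,0,0.7],[0,0,0.6,0,0,0,0.7],[0,0,0.6,0,0,0,0.7],[0,0,0.6,0,0,0,0.7]]' && python3 -m pendant '[[0,0,0,0,0,0,0.2],[0,0,0,0,0,0,0.2],[0,0,0,0,0,0,0.2],[0,0,0,0,0,0,0.2],[0,0,0,0,0,0,0.2]]'
```

```text
time: 3.05
tool_pos: [0.492, -0.3819, 0.1542]
tcp_rot: [0.542, 0.831, 0.107, 0.071]
contact_force: [0.2, 0.4, 0.1]
gripper_width: 0.06
gripper_force: 0.0
time: 3.55
tool_pos: [0.4922, -0.3824, 0.1551]
tcp_rot: [0.542, 0.83, 0.107, 0.072]
contact_force: [-1.3, 0.5, 5.6]
gripper_width: 0.0322
gripper_force: 59.2
```

```bash
python3 -m pendant '[[0,0,-0.5,0,0,0,0.2],[0,0,-1,0,0,0,0.2],[0,0,-1.5,0,0,0,0.2],[0,0,-2,0,0,0,0.2],[0,0,-2,0,0,0,0.2]]'
python3 - <<'E'
from go import *
from fit import sphere
im,d,s=shot('wrist')
P=world('wrist',im,d,s,masks(im)['orange']); c=sphere(P,np.array([.488,-.384,.175]))[0]; print(c, np.linalg.norm(c-[.520,-.369,.032]),R.from_quat(s['tcp_rot']).inv().apply(c-s['tool_pos'])*100)
E
```

```text
time: 4.05
tool_pos: [0.4874, -0.3842, 0.1746]
tcp_rot: [0.542, 0.83, 0.107, 0.072]
contact_force: [2.4, 0.9, -3.1]
gripper_width: 0.0326
gripper_force: 59.8
[ 0.48794992 -0.38414008  0.17966904] 0.15186366783751432 [-0.01373757  0.17891903 -0.47231086]
```

The collar is up about 20 mm: ball-to-hinge distance went from 0.132 to 0.152, and the pull force is about 3–4 N. Next is the arc about the hinge.

```bash
sed -i 's/H=np.array(.*; YAW/H=np.array([.520,-.369,.032]); YAW/' go.py; python3 go.py -.25,.145 -.19,.145 -.13,.145 -.07,.145 -.01,.145 .05,.145
```

```text
-.25,.145 [0.1, -0.04, -0.12, 0.51, 0.11, 0.26]
-.19,.145 [0.1, 0.84, -0.09, 3.95, 0.12, 0.25]
-.13,.145 [0.09, 1.73, 0.0, 7.39, 0.13, 0.25]
-.07,.145 [0.09, 2.6, 0.14, 10.82, 0.13, 0.25]
-.01,.145 [0.08, 3.47, 0.34, 14.26, 0.14, 0.24]
.05,.145 [0.08, 4.32, 0.58, 17.7, 0.15, 0.24]
```

```bash
python3 -m pendant '[[0.1,0.8,-0.1,4,0,0,0.2],[0.1,1.7,0,7.4,0,0,0.2],[0.1,2.6,0.1,10.8,0,0,0.2],[0.1,3.5,0.3,14.3,0,0,0.2],[0.1,4.3,0.6,17.7,0,0,0.2]]'; python3 go.py .05,.145 .11,.145 .17,.145 .23,.145 .29,.145 .35,.145 .38,.145
```

```text
time: 4.6
tool_pos: [0.5235, -0.3682, 0.1785]
tcp_rot: [0.548, 0.836, -0.025, -0.015]
contact_force: [-2.0, -2.7, -3.3]
gripper_width: 0.0325
gripper_force: 59.9
.05,.145 [0.07, 0.37, -0.15, -0.51, 0.14, 0.06]
.11,.145 [0.07, 1.26, -0.13, 2.92, 0.15, 0.05]
.17,.145 [0.06, 2.15, -0.06, 6.36, 0.15, 0.05]
.23,.145 [0.06, 3.03, 0.07, 9.8, 0.15, 0.04]
.29,.145 [0.06, 3.9, 0.24, 13.24, 0.15, 0.04]
.35,.145 [0.06, 4.75, 0.47, 16.68, 0.15, 0.03]
.38,.145 [0.06, 5.18, 0.61, 18.39, 0.15, 0.03]
```

```bash
python3 -m pendant '[[0,0.9,0,3.4,0,0,0.2],[0,1.8,0,6.9,0,0,0.2],[0,2.6,0.1,10.3,0,0,0.2],[0,3.5,0.3,13.7,0,0,0.2],[0,4.4,0.5,17.2,0,0,0.2]]'; python3 -m pendant '[[0,0,0,0,0,0,0.2],[0,0,0,0,0,0,0.2]]';python3 - <<'E'
from go import *
from fit import sphere
im,d,s=shot('wrist')
P=world('wrist',im,d,s,masks(im)['orange']); c=sphere(P,np.array(s['tool_pos']))[0]; v=c-H; print(c, np.linalg.norm(v),'lean',np.arctan2(v[:2]@[np.cos(YAW),np.sin(YAW)],v[2]))
for a in(.35,.37,.39): print(delta(*target(a,.145)))
E
```

```text
time: 5.1
tool_pos: [0.5634, -0.3507, 0.1717]
tcp_rot: [0.539, 0.823, -0.151, -0.097]
contact_force: [-3.6, -1.9, -1.8]
gripper_width: 0.0323
gripper_force: 60.0
time: 5.3
tool_pos: [0.5659, -0.349, 0.1709]
tcp_rot: [0.538, 0.825, -0.147, -0.095]
contact_force: [-1.7, -2.6, -1.8]
gripper_width: 0.0321
gripper_force: 59.9
[ 0.56766397 -0.3493392   0.1736969 ] 0.1507859815086342 lean 0.34892245226407725
[-0.01  0.06  0.   -0.05  0.21  0.22]
[-0.01  0.36  0.    1.09  0.21  0.22]
[-0.01  0.65  0.01  2.24  0.21  0.21]
```

```bash
python3 -m pendant '[[0,0.2,0,0.5,0,0,0.2],[0,0.3,0,1,0,0,0.2],[0,0.3,0,1,0,0,0.2]]'; python3 -m pendant '[[0,0,0,0,0,0,1],[0,0,0,0,0,0,1],[0,0,0,0,0,0,1],[0,0,0,0,0,0,1],[0,0,0,0,0,0,1]]'; python3 -m pendant '[[0,0,-2,0,0,0,1],[0,0,-5,0,0,0,1],[0,0,-9,0,0,0,1],[0,0,-12,0,0,0,1],[0,0,-12,0,0,0,1]]'
python3 - <<'E'
from go import *
from fit import sphere
im,d,s=shot('wrist')
P=world('wrist',im,d,s,masks(im)['orange']); c=sphere(P,np.array([.561,-.351,.155]))[0]; v=c-H; print(c, np.linalg.norm(v),'lean',np.arctan2(v[:2]@[np.cos(YAW),np.sin(YAW)],v[2]))
m,d,s=shot('side')
b=sphere(world('side',m,d,s,masks(m)['blue']),np.array([.453,-.13,.157])); print('blue',b)
cv2.imwrite('pics/e.png',np.hstack([im[60:360,140:500],cv2.resize(m[130:310,270:420],(360,432))[:300]])[...,::-1])
E
```

```text
time: 5.65
tool_pos: [0.5645, -0.3447, 0.1703]
tcp_rot: [0.538, 0.822, -0.154, -0.106]
contact_force: [-13.9, 6.8, 1.4]
gripper_width: 0.0288
gripper_force: 56.8
time: 6.15
tool_pos: [0.5693, -0.3473, 0.1713]
tcp_rot: [0.538, 0.823, -0.154, -0.099]
contact_force: [0.5, -0.1, -0.7]
gripper_width: 0.0855
gripper_force: 0.0
time: 6.65
tool_pos: [0.6118, -0.3287, 0.2879]
tcp_rot: [0.538, 0.824, -0.152, -0.095]
contact_force: [0.6, -0.1, 0.3]
gripper_width: 0.0856
gripper_force: 0.0
[ 0.56172094 -0.35171939  0.15551647] 0.13151263998532065 lean 0.35045862714193493
blue (array([ 0.45156978, -0.12240548,  0.15769214]), 199, np.float64(0.001302738402104353))
```

View pics/e.png

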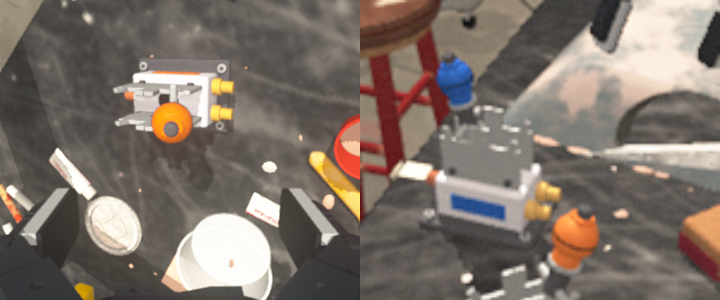

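The orange ball at wrist-crop (172,122) is now over the twin-port end. Its lean is 0.350 and the ball-to-hinge distance is back to its collar-down value. The blue valve at (455,80) is unchanged, and the gripper is clear.

```bash
python3 -c "
from bench import arm
print(arm.hand_in())"
```

```text
the job is handed in; nothing more can be done
None
```

The orange valve is switched fully over (lever measured at about +0.35 rad) with its collar dropped back down; the blue valve was not touched, and I handed the job in at about 7 s on the robot's clock.

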